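# Lock the sample pedestal's ring nut with the tommy bar

## Task

The round sample pedestal on the bench is loose: put the steel bar from its rest into the holes of the pedestal's ring nut and screw the ring down clockwise (seen from above), hole after hole, until it bites and is snugly tight, but do not force it beyond that. Turn the ring with the bar only, lay the bar back in its rest afterwards, and leave the other things on the bench where they are.

Things in the scene. Friction and masses are not known exactly. Their poses are not given: they have to be found in the camera images.
- stand: Fixed aluminium bench plate, 130 (x) by 200 (y) by 8 mm; origin under its centre on the bench top, z up. The pedestal's axis is the upright line through this origin. Above the ring the pedestal is a 28 mm column with a black disc 44 mm across, its top 102 mm above the bench. The bar is worked on the robot's side (the plate's -x side).
- post_a (a point): Top of the steel post (12 mm thick, 80 mm high) on the plate's +y side, at (-12, +88) mm from the plate's centre. With a gripper on the bar the bar can swing only between the two posts, to about 55 degrees either side of the plate's -x direction, so the ring needs a second hole.
- post_b (a point): Top of the like post on the plate's -y side, at (-12, -88) mm from the plate's centre.
- flange (a point): Centre of the top face of the round grey flange (88 mm across) under the ring, 30 mm above the bench, on which the ring's underside must bite. The angle at which it bites differs from start to start, and the heights as measured are too coarse to tell it: go by the resistance to turning.
- ring: Steel ring nut, 80 mm across, 28 mm high, z up; origin on its axis at its underside. Eight radial holes, 12.5 mm wide and high, about 19 mm deep (floors 20.5 mm from the axis), open in its rim every 45 degrees from its own x axis; centre lines 14.25 mm above its origin. It starts 1.7 to 2.2 rad short of first bite and comes down 0.6 mm per rad turned clockwise from above.
- hole (a point): Mouth centre of one hole, on the ring's x axis (a dark line on the ring's top marks each hole). Turning: steady friction of about 0.2 N m, the ring stays where it is left; at first bite it climbs to 0.45 N m, then by 2 N m per rad. Snug is 0.6 N m, 3 times the running resistance, 0.1 rad past first bite; at 0.4 rad (0.9 to 1.2 N m) it is forced.
- shoe_top (a point): Top centre of the clamp shoe, a small steel block (12 x 34 x 14 mm) at the flange's far side, 52 mm from the axis along the plate's +x. From first bite the ring presses it inward (plate's -x) by 0.5 mm per rad of further turning: far too little to see or measure, but this is what clamps.
- bar: Loose round steel bar (tommy bar), 10 mm thick, 170 mm long with hemispherical ends, about 110 g, with a dark knurled grip, 16 mm thick and 46 mm long, in the middle; origin at its centre, x along the bar. Grip it firmly (50 N), or it twists in the fingers at the last. Both ends are alike and fit the holes with 2.5 mm of play. Fully in a hole, its centre is about 106 mm from the ring's axis.
- rest: Fixed grey plastic rest for the bar: base 150 (x) by 60 by 8 mm with two forked uprights (10 mm thick, at x = +-55 mm), origin under its centre, on the bench top. The bar lies along its x with the bar's axis 45 mm above this origin, in forks 14 mm wide and 12 mm deep, open upward; the grip is free between the uprights, whose inner faces are 100 mm apart.
- tip_box: Bystander: loose blue pipette tip box, 120 x 85 x 58 mm, origin under its centre. It and the bar's rest may stand on either side.
- beaker: Bystander: loose glass beaker, 66 mm across, 85 mm high, origin under its centre.
- reagent: Bystander: loose amber jar with white cap, 60 mm across, 120 mm high, origin under its centre.
- pen: Bystander: loose black marker pen, 130 x 12 x 12 mm, lying on the bench near the stand; origin under its centre.
Not all that is in view belongs to the job. Of the things that look like the stand, take the one that is farthest to the robot's right at the start.

How it is judged:
By the outcome, as a careful person would: the job done as asked, in the order asked, and still so for the second after the job is handed in, with the robot touching nothing.
It also fails if it takes over 67 s, if anything falls off the work surface, if the arm or the gripper's body presses on something with over 40 N, if the wrist force passes 120 N, or if a joint passes its speed limit or range.

## Robot

A 7-joint arm with a two-finger parallel gripper is mounted at the origin on the work surface. World frame = base frame: x ahead of the robot, y to its left, z up, the work surface at z = 0. Lengths are in m, angles in degrees, forces in N, time in s.
With the tool pointing down it reaches from about 0.425 to 0.875 m from the base axis. Payload 4.7 kg.
Tool frame: the origin (TCP) lies between the finger pads; the fingertips stand 19 mm ahead of it and the grasp point (between the pads) is the TCP; x points along the fingers, z is the direction in which the jaws open and shut, and the axes are right-handed (so a half turn about x gives the same grasp; the last joint's range is limited). The gripper opens to 87 mm and grips with 3 to 60 N. Pads are 19 mm wide; open, the fingers measure 117 mm over their backs; the gripper's body (75 mm by 190 mm) begins 51 mm behind the grasp point.
Start: joints at [-63.02, 18.392, -4.016, 83.108, 1.295, 78.541, -3.26], TCP at [0.287, 0.583, 0.242] pointing down, gripper open.
Joint ranges: [-163.93, 163.93], [-17.29, 119.83], [-79.2, 71.16], [3.27, 140.29], [-89.18, 269.18], [5.43, 117.66], [-154.24, 154.24]. Speed limits (degrees/s): [147.25, 147.25, 180, 180, 180, 180, 180].

## Interface

Orientations are given as [roll, pitch, yaw] about the fixed x, y, z axes, in that order (R = Rz(yaw) Ry(pitch) Rx(roll)).
In Python, from cell import monitor, read_camera, camera_model, env, regions_of gives the robot as it stands. The module is installed in compiled form; this text tells all that it offers.
- The arm moves only by the tool step_arm, never from a script. Its argument "deltas" is a list of rows, each a list of 5 numbers: the gripper's target within -1 to 1 (fully open at 1, half-way at 0, shut at -1), then the shift along the tool's x, y, z in m, then the turn about the tool's x in degrees. A call has 1 to 12 rows; each row is the pose to reach, as a shift and turn from the pose commanded when the call began, along the tool's axes at that moment; what a row does not reach only later rows make up. A row lasts 1/8 s, in which the tool goes at most 62.5 mm and 10.7 degrees, less where a joint would pass 70% of its speed; a pose out of reach is approached as far as the arm can. A call with a gripper value outside its range is refused whole. The fingers move at their own pace and stop on an object; "newtons" is the grip in N (left out, the last holds). Time passes only in rows, so rows that repeat a pose let the fingers close. It gives the time, the measured TCP pose, the force and the opening at its end, in the units of the state.
- monitor.get_obs(): the state, without advancing time (a new reading comes with each control period).
- read_camera(name): name is "scene" or "top" or "wrist"; returns (picture, depth): 480x640x3 uint8, red, green, blue; 480x640 float32, m along the optical axis (not along the pixel's ray), 0 where there is no reading.
- camera_model(name): a dict with "fx", "fy", "cx", "cy" (pixels), "k1" (the pictures are not rectified: a ray, as slopes to the right and down, at radius r is drawn at 1 + k1 r^2 times it, then the intrinsics apply), "xyz" and "attitude" of the camera in the world. Camera axes: x right, y down, z forward; pixel columns grow to the right and rows downward; lengths in m; the calibration is good to about 2 mm. A picture is of the moment at which its call begins: read the wrist's pose just before it. camera_model takes no time and is no camera call; for the wrist camera it gives the pose at the moment of the call.
- env.sign_off(): hands the job in, once; it reports no verdict.
Trained networks look in the newest picture that a camera, given by its name, has taken for a name from the list of things; names that differ only in an ending like _2 or _b are one class to them, and where a whole thing is asked for, a point or a joint stands for the part that bears it (a point fixed in the world has none). Each returns a list of dicts, best first, with "p" (0 to 1); they miss things now and then, are a little off and sometimes report something else, mostly with a low value. They report only what shows in the picture. A call takes as long as a camera call. They do not tell look-alikes from the thing itself.
- regions_of(camera, thing): "pixels" (480x640 bool, what is visible of it) and "pixel" ([column, row] in pixels, amid what is visible of it).
The state is a dict: "time_s": time; "qpos": joint angles; "joint_velocities": joint speeds; "effort": joint torques, N m; "tool_pos": TCP position; "tool_rot": TCP orientation; "force": force on the tool from outside, world axes, zero at the start; "wrist_torque": the same for the moment, N m; "grip_width": finger opening in m.
Only numpy, scipy, OpenCV 4.12 (cv2) and the standard library are available. Lean on these libraries where they do the work, as an engineer would, in place of code of your own. Each camera call takes 0.05 s, during which the arm holds its last target. There are 200 camera calls.

## Working session

There is one attempt and no reset: what is moved stays moved. The work goes in short steps, Python scripts to look and compute and a tool call to move; the robot and the scene stay as the last step left them, time stands still between calls to the robot, and variables do not carry over. Pictures are saved under pics/ and viewed, about 8 in all and at most 12, crops included, and the job is handed in when it is done.

Besides the shell and the picture viewer there is one more tool, called after "Request:" as name(argument=value, ...), one argument or row to a line, values as JSON. step_arm: Moves the arm, as the interface text tells. Its arguments: {"type":"object","properties":{"deltas":{"type":"array"},"newtons":{"type":"number"}},"required":["deltas"]}

```bash
mkdir -p pics; cat > h.py <<'E'
import numpy as np, cv2
from cell import monitor, read_camera, camera_model, env, regions_of
from scipy.spatial.transform import Rotation as R
def cam(n):
    m=camera_model(n); return m
def rot(m):
    a=np.array(m["attitude"],float)
    if a.shape==(3,3): return a
    if a.size==4: return R.from_quat(a).as_matrix()
    return R.from_euler('xyz',a,degrees=True).as_matrix()
def ray(m,px):
    px=np.atleast_2d(np.array(px,float))
    K=np.array([[m["fx"],0,m["cx"]],[0,m["fy"],m["cy"]],[0,0,1]])
    d=(px-[m["cx"],m["cy"]])/[m["fx"],m["fy"]]
    u=d.copy()
    for _ in range(20): u=d/(1+m["k1"]*(u**2).sum(1,keepdims=True))
    return np.c_[u,np.ones(len(u))]
def at_depth(m,px,z): return (ray(m,px)*np.atleast_1d(z)[:,None])@rot(m).T+np.array(m["xyz"])
def at_height(m,px,h):
    d=ray(m,px)@rot(m).T; o=np.array(m["xyz"]); return o+d*((h-o[2])/d[:,2])[:,None]
def proj(m,P):
    p=(np.atleast_2d(P)-np.array(m["xyz"]))@rot(m); s=p[:,:2]/p[:,2:]
    s=s*(1+m["k1"]*(s**2).sum(1,keepdims=True)); return s*[m["fx"],m["fy"]]+[m["cx"],m["cy"]]
def cloud(m,dep,mask):
    v,u=np.nonzero(mask&(dep>0)); return at_depth(m,np.c_[u,v],dep[v,u])
E
cat > a.py <<'E'
from h import *
s=monitor.get_obs(); print({k:np.round(v,3) for k,v in s.items()})
for n in("scene","top"):
    im,d=read_camera(n); m=camera_model(n); print(n,m)
    cv2.imwrite(f"pics/{n}0.png",im[:,:,::-1]); np.savez(f"{n}0.npz",im=im,d=d)
    for t in("stand","ring","bar","rest","hole","post_a","tip_box","beaker","reagent","pen"):
        for r in regions_of(n,t)[:5]:
            c=cloud(m,d,r["pixels"])
            print(n,t,round(r["p"],2),np.round(r["pixel"]),r["pixels"].sum(),np.round(np.median(c,0),3) if len(c) else 0, np.round(np.percentile(c,98,axis=0),3) if len(c) else 0,np.round(np.percentile(c,2,axis=0),3) if len(c) else 0)
E
python3 a.py
```

```text
{'time_s': np.float64(0.0), 'qpos': array([-63.021,  18.44 ,  -4.016,  83.176,   1.296,  78.542,  -3.26 ]), 'joint_velocities': array([ 0.035,  0.009, -0.036,  0.039, -0.019,  0.002,  0.022]), 'effort': array([-0.0000e+00, -4.9130e+01, -4.0400e-01, -3.1252e+01, -6.4000e-02,
        4.4000e-02,  0.0000e+00]), 'tool_pos': array([0.286, 0.583, 0.24 ]), 'tool_rot': array([-176.767,   89.887, -112.936]), 'force': array([-0.156, -0.357, -0.85 ]), 'wrist_torque': array([ 0.05 , -0.01 ,  0.006]), 'grip_width': np.float64(0.087)}
scene {'fx': 562.8967386185169, 'fy': 562.8967386185169, 'cx': 326.7113869216626, 'cy': 233.5311316418599, 'k1': -0.01587216136464732, 'xyz': array([ 0.99249938, -0.65837484,  0.93384222]), 'attitude': array([-134.61324639,    0.59991932,   33.12416351])}
scene stand 0.74 [429. 153.] 2297 [0.535 0.531 0.008] [0.607 0.637 0.069] [0.458 0.436 0.001]
scene stand 0.68 [359. 304.] 2819 [ 0.632 -0.02   0.008] [0.678 0.12  0.071] [ 0.552 -0.074  0.003]
scene stand 0.6 [276. 171.] 2526 [0.225 0.254 0.008] [0.292 0.359 0.067] [0.155 0.16  0.001]
scene ring 0.72 [359. 280.] 79
[... 2506 characters left out ...]
039] [0.154 0.168 0.004]
top tip_box 0.63 [516. 240.] 361 [ 0.521 -0.337  0.051] [ 0.596 -0.319  0.055] [ 0.445 -0.355  0.046]
top tip_box 0.62 [216. 272.] 2292 [0.459 0.324 0.05 ] [0.518 0.372 0.06 ] [0.402 0.283 0.002]
top tip_box 0.53 [353. 223.] 3734 [0.601 0.026 0.009] [0.677 0.124 0.059] [ 0.546 -0.071  0.   ]
top beaker 0.66 [303. 122.] 872 [0.81  0.133 0.054] [0.825 0.161 0.087] [0.766 0.104 0.004]
top reagent 0.58 [408. 123.] 1041 [ 0.77  -0.118  0.097] [ 0.809 -0.095  0.123] [ 0.755 -0.146  0.005]
top reagent 0.42 [302. 122.] 847 [0.811 0.133 0.054] [0.825 0.16  0.087] [0.766 0.104 0.005]
top pen 0.55 [361. 297.] 317 [ 0.418 -0.002  0.011] [0.424 0.058 0.015] [ 0.412 -0.069 -0.001]
```

View pics/top0.png

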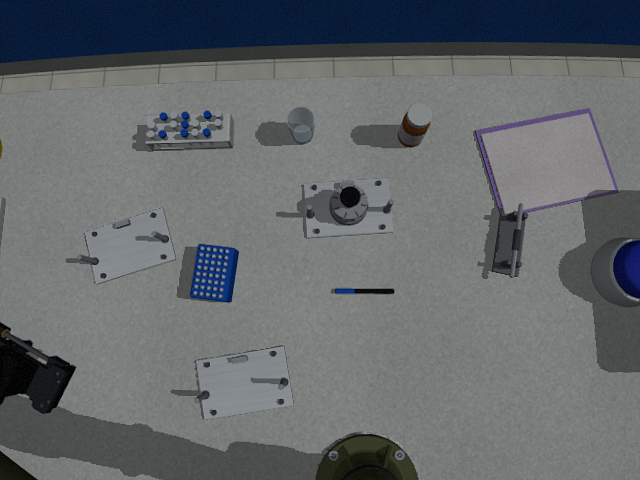

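```bash
python3 - <<'E'
import cv2,numpy as np
a=cv2.imread('pics/scene0.png');b=cv2.imread('pics/top0.png')
A=cv2.resize(a[190:370,270:470],None,fx=3,fy=3,interpolation=2); cv2.imwrite('pics/crop1.png',A)
E
```

```text
(no output)
```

View pics/crop1.png

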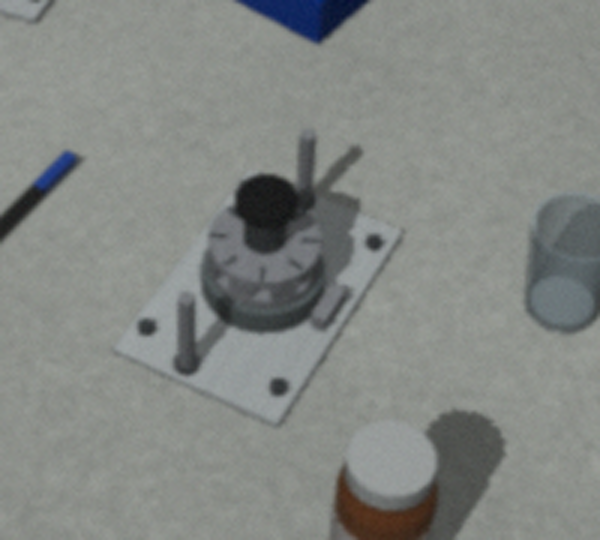

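The three candidate plates in the top view are at (348,205), (130,247) and (245,383). The robot's right is the +column side, so (348,205) at y≈0.03 is the one. The crop confirms that it alone carries the pedestal with ring and posts. Next I work out the axes and the coarse yaws.

```bash
cat > b.py <<'E'
from h import *
s=monitor.get_obs(); T=R.from_euler('xyz',s["tool_rot"],degrees=True).as_matrix(); print("tool axes cols\n",np.round(T,3))
m=camera_model("wrist"); print("wrist cam in tool",np.round(T.T@(np.array(m["xyz"])-s["tool_pos"]),4),"\ncam axes in tool\n",np.round(T.T@rot(m),3),m["fx"],m["cx"],m["cy"],m["k1"])
for n in("top","scene"):
    D=np.load(n+"0.npz"); d=D["d"]; m=camera_model(n)
    vv,uu=np.mgrid[:480,:640]; P=at_depth(m,np.c_[uu.ravel(),vv.ravel()],d.ravel())
    P=P[d.ravel()>0]
    # bar
    k=(P[:,2]>.044)&(P[:,2]<.06)&(abs(P[:,1]+.337)<.06)&(abs(P[:,0]-.52)<.11)
    q=P[k]; r=cv2.minAreaRect(q[:,:2].astype(np.float32)*1000); print(n,"bar",r,len(q))
    # plate
    k=(P[:,2]>.004)&(P[:,2]<.012)&(abs(P[:,1]-.03)<.12)&(abs(P[:,0]-.61)<.09); q=P[k]
    print(n,"plate",cv2.minAreaRect(q[:,:2].astype(np.float32)*1000))
    k=(P[:,2]>.094)&(P[:,2]<.11)&(abs(P[:,1]-.03)<.05)&(abs(P[:,0]-.61)<.06); q=P[k]; print(n,"disc",len(q),cv2.minEnclosingCircle(q[:,:2].astype(np.float32)*1000),np.median(q,0))
    for sy in(-1,1):
        k=(P[:,2]>.074)&(P[:,2]<.088)&(abs(P[:,1]-.03-sy*.088)<.03)&(abs(P[:,0]-.6)<.05); q=P[k]; print(n,"post",len(q),np.median(q,0) if len(q) else 0)
E
python3 b.py
```

```text
tool axes cols
 [[ 0.    -0.897  0.441]
 [ 0.     0.441  0.897]
 [-1.    -0.     0.   ]]
wrist cam in tool [-0.1436  0.0683  0.0009] 
cam axes in tool
 [[ 0.    -0.254  0.967]
 [ 0.001 -0.967 -0.254]
 [ 1.     0.001  0.   ]] 421.61322569033973 318.1307717019272 245.89762330310367 -0.07628292832026165
top bar ((523.2481079101562, -337.809326171875), (33.381961822509766, 168.11007690429688), 77.48609161376953) 532
top plate ((609.9758911132812, 29.922073364257812), (239.1632537841797, 177.08621215820312), 89.67381286621094)
top disc 339 ((611.4757080078125, 27.155736923217773), 22.132925033569336) [0.6107851  0.02723754 0.10221046]
top post 25 [ 0.60355864 -0.06159537  0.08012502]
top post 24 [0.59367676 0.11420081 0.07983353]
scene bar ((522.666748046875, -341.16143798828125), (32.44083023071289, 168.78118896484375), 77.78465270996094) 716
scene plate ((611.1531982421875, 29.811248779296875), (236.13438415527344, 178.76768493652344), 87.85758209228516)
scene disc 306 ((611.9688720703125, 25.430570602416992), 22.999513626098633) [0.61343392 0.02236916 0.10123101]
scene post 30 [ 0.60605308 -0.06349127  0.07899774]
scene post 21 [0.59578366 0.11103182 0.07961218]
```

Request:
step_arm(
  deltas=[
    [1,0,-0.472,-0.387,-29.4],
    [1,0,-0.472,-0.387,-29.4],
    [1,0,-0.472,-0.387,-29.4],
    [1,0,-0.472,-0.387,-29.4],
    [1,0,-0.472,-0.387,-29.4],
    [1,0,-0.472,-0.387,-29.4],
    [1,0,-0.472,-0.387,-29.4],
    [1,0,-0.472,-0.387,-29.4],
    [1,0,-0.472,-0.387,-29.4],
    [1,0,-0.472,-0.387,-29.4],
    [1,0,-0.472,-0.387,-29.4],
    [1,0,-0.472,-0.387,-29.4],
  ],
)

```text
time_s: 2.6
tool_pos: [0.5394, 0.0286, 0.2415]
tool_rot: [21.8, 89.9, 115.1]
force: [-0.5, 0.2, -0.3]
grip_width: 0.087
```

```bash
cat > c.py <<'E'
from h import *
import sys
tag=sys.argv[1]
s=monitor.get_obs(); m=camera_model("wrist"); im,d=read_camera("wrist")
cv2.imwrite(f"pics/{tag}.png",im[:,:,::-1]); np.savez(f"{tag}.npz",im=im,d=d,xyz=m["xyz"],att=m["attitude"])
print(np.round(s["qpos"],1),np.round(s["tool_pos"],4)); T=R.from_euler('xyz',s["tool_rot"],degrees=True).as_matrix(); print("tool z ang",np.degrees(np.arctan2(T[1,2],T[0,2])))
E
python3 c.py w1
python3 - <<'E'
from h import *
D=np.load("w1.npz"); d=D["d"]; m=camera_model("wrist"); m["xyz"]=D["xyz"];m["attitude"]=D["att"]
vv,uu=np.mgrid[:480,:640]; P=at_depth(m,np.c_[uu.ravel(),vv.ravel()],d.ravel()); P=P[d.ravel()>0]
def box(z0,z1,c,h): 
    k=(P[:,2]>z0)&(P[:,2]<z1)&(abs(P[:,0]-c[0])<h)&(abs(P[:,1]-c[1])<h); return P[k]
q=box(.096,.108,(.612,.026),.05); print("disc",len(q),cv2.minEnclosingCircle(q[:,:2].astype(np.float32)*1000),np.median(q,0))
for c in((.604,-.062),(.594,.113)):
    q=box(.076,.086,c,.03); print("post",len(q), cv2.minEnclosingCircle(q[:,:2].astype(np.float32)*1000) if len(q) else 0,np.median(q,0) if len(q) else 0)
q=box(.052,.066,(.612,.026),.06); print("ringtop",len(q),cv2.minEnclosingCircle(q[:,:2].astype(np.float32)*1000),np.median(q,0))
E
```

```text
[-24.5   4.8  19.9  99.5  -1.7  75.9  89. ] [0.5394 0.0286 0.2415]
tool z ang 93.24843533666234
disc 574 ((613.1488647460938, 28.529842376708984), 22.085803985595703) [0.59658092 0.0278124  0.10190917]
post 0 0 0
post 84 ((596.81591796875, 114.39317321777344), 6.002152442932129) [0.59607199 0.11212285 0.07959998]
ringtop 3588 ((612.3056030273438, 28.48902130126953), 39.740882873535156) [0.5957344  0.0273534  0.05956431]
```

View pics/w1.png

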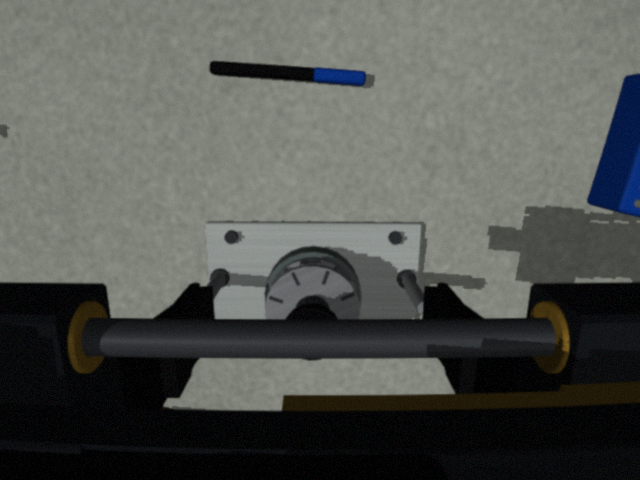

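The wrist view shows the ring front half at about (312,295), with hole marks near (277,299), (296,279), (325,278) and (346,296). The pen is at the top. Next: the mark angles from a polar unwrap.

```bash
cat > ang.py <<'E'
from h import *
import sys
def phase(tag,c=(.6123,.0285),zt=.0596,r=(.026,.038),lo=110,hi=260):
    D=np.load(tag+".npz"); m=camera_model("wrist"); m["xyz"]=D["xyz"];m["attitude"]=D["att"]
    g=cv2.cvtColor(D["im"],cv2.COLOR_RGB2GRAY).astype(np.float32)
    A=np.arange(lo,hi,.5); rr=np.linspace(*r,13); a,q=np.meshgrid(np.radians(A),rr)
    p=proj(m,np.c_[(c[0]+q*np.cos(a)).ravel(),(c[1]+q*np.sin(a)).ravel(),np.full(a.size,zt)]).astype(np.float32)
    v=cv2.remap(g,p[:,0].reshape(a.shape),p[:,1].reshape(a.shape),1).mean(0)
    h=cv2.blur(v[None],(31,1))[0]-v
    h=np.clip(h,0,25)
    sc=np.array([h[np.abs((A-x+22.5)%45-22.5)<1.6].mean() for x in np.arange(0,45,.5)])
    b=np.arange(0,45,.5)[sc.argmax()]
    pk=[(A[i],round(float(h[i]),1)) for i in range(2,len(A)-2) if h[i]>4 and h[i]==h[max(0,i-8):i+9].max()]
    return b,pk
if __name__=="__main__": print(phase(sys.argv[1]))
E
python3 ang.py w1
```

```text
(np.float64(29.0), [(np.float64(117.0), 22.6), (np.float64(162.0), 25.0), (np.float64(162.5), 25.0), (np.float64(163.0), 25.0), (np.float64(163.5), 25.0), (np.float64(164.0), 25.0), (np.float64(209.0), 25.0), (np.float64(209.5), 25.0), (np.float64(210.0), 25.0), (np.float64(210.5), 25.0), (np.float64(211.0), 25.0), (np.float64(255.5), 24.4)])
```

Request:
step_arm(
  deltas=[
    [1,0.03,-0.035,-0.356,-9.3],
    [1,0.03,-0.035,-0.356,-9.3],
    [1,0.03,-0.035,-0.356,-9.3],
    [1,0.03,-0.035,-0.356,-9.3],
    [1,0.03,-0.035,-0.356,-9.3],
    [1,0.03,-0.035,-0.356,-9.3],
    [1,0.03,-0.035,-0.356,-9.3],
    [1,0.03,-0.035,-0.356,-9.3],
    [1,0.03,-0.035,-0.356,-9.3],
  ],
)

```text
time_s: 3.78
tool_pos: [0.5958, -0.3227, 0.2117]
tool_rot: [-40.1, 89.9, 62.6]
force: [-0.2, -0.5, 0.7]
grip_width: 0.0871
```

```bash
python3 c.py w2; cat > bar.py <<'E'
from h import *
import sys
D=np.load(sys.argv[1]+".npz"); d=D["d"]; m=camera_model("wrist"); m["xyz"]=D["xyz"];m["attitude"]=D["att"]
P=cloud(m,d,np.ones_like(d,bool))
k=(P[:,2]>.0475)&(P[:,2]<.058)&(abs(P[:,0]-.523)<.1)&(abs(P[:,1]+.338)<.05); q=P[k]
print(len(q),cv2.minAreaRect(q[:,:2].astype(np.float32)*1000))
c=q[:,:2].mean(0); w,v=np.linalg.eigh(np.cov((q[:,:2]-c).T)); u=v[:,1]*np.sign(v[0,1]); t=(q[:,:2]-c)@u; n=(q[:,:2]-c)@[-u[1],u[0]]
print("angle",np.degrees(np.arctan2(u[1],u[0])),"t",np.percentile(t,[0.5,99.5]),"mid",c+u*np.mean(np.percentile(t,[.3,99.7])))
for a in np.arange(-.085,.086,.01):
    kk=abs(t-a)<.005
    if kk.sum()>5: print(round(a,3),kk.sum(),np.round([q[kk,2].max(),np.percentile(q[kk,2],90),np.ptp(n[kk]),(n[kk].max()+n[kk].min())/2],4))
E
python3 bar.py w2
```

```text
[  2.8  24.6  31.9  82.2 -13.2  77.  138.1] [ 0.5958 -0.3227  0.2117]
tool z ang 102.75159461034835
4340 ((524.626953125, -338.3255615234375), (32.38239288330078, 167.28231811523438), 77.91967010498047)
angle -12.189952061152745 t [-0.07825111  0.08456773] mid [ 0.5243863  -0.33839066]
-0.075 185 [0.0519 0.0507 0.0092 0.0001]
-0.065 198 [0.0517 0.0509 0.0092 0.0003]
-0.055 360 [ 0.0542  0.053   0.0322 -0.0001]
-0.045 481 [0.0546 0.0529 0.0323 0.0001]
-0.035 198 [ 0.0517  0.0508  0.0095 -0.0002]
-0.025 188 [ 0.0524  0.051   0.0095 -0.0002]
-0.015 293 [0.0553 0.0535 0.0148 0.    ]
-0.005 309 [0.0545 0.0534 0.0152 0.0001]
0.005 311 [0.0545 0.0535 0.0151 0.0001]
0.015 301 [0.0548 0.0536 0.0151 0.0002]
0.025 253 [0.0545 0.0535 0.0147 0.0002]
0.035 176 [0.0515 0.051  0.0093 0.0001]
0.045 165 [0.0526 0.0509 0.0093 0.    ]
0.055 333 [ 0.0538  0.0528  0.0317 -0.0001]
0.065 333 [ 0.054   0.0529  0.0318 -0.0001]
0.075 161 [ 0.0513  0.0509  0.0092 -0.0003]
0.085 94 [ 0.0517  0.0506  0.009  -0.0003]
```

View pics/w2.png

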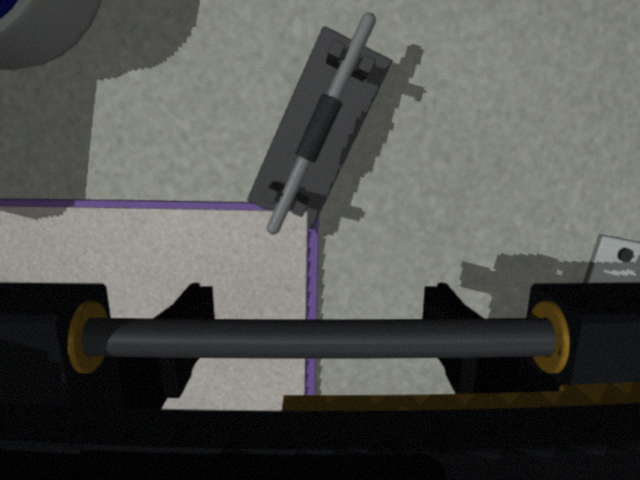

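The wrist view shows the bar in its rest from (370,18) to (274,228) with the grip at (320,128). The bar's angle is -12.2°, its centre is (0.5244,-0.3384) and its axis is at z≈0.0455, which fits the text.

Request:
step_arm(
  deltas=[
    [1,0.03,0.0731,0.0005,10],
    [1,0.06,0.0731,0.0005,20],
    [1,0.09,0.0731,0.0005,24.95],
    [1,0.11,0.0731,0.0005,24.95],
    [1,0.11,0.0731,0.0005,24.95],
  ],
)

```text
time_s: 4.45
tool_pos: [0.5231, -0.3394, 0.1004]
tool_rot: [66.2, 89.9, 144.0]
force: [0.6, 0.5, 1.2]
grip_width: 0.087
```

```bash
cat > st.py <<'E'
from h import *
s=monitor.get_obs(); T=R.from_euler('xyz',s["tool_rot"],degrees=True).as_matrix()
print(s["time_s"],np.round(s["tool_pos"],4),"zang %.2f"%np.degrees(np.arctan2(T[1,2],T[0,2])),"F",np.round(s["force"],1),"M",np.round(s["wrist_torque"],2),"w",s["grip_width"],np.round(s["qpos"],0))
E
python3 st.py
```

```text
4.45 [ 0.5231 -0.3394  0.1004] zang 77.76 F [0.6 0.5 1.2] M [-0.01 -0.01 -0.02] w 0.086963841358922 [  2.  24.  36.  97. -16.  64. 120.]
```

Request:
step_arm(
  deltas=[
    [1,0.04,-0.001,0.0013,0],
    [1,0.0549,-0.001,0.0013,0],
    [1,0.0549,-0.001,0.0013,0],
    [-1,0.0549,-0.001,0.0013,0],
    [-1,0.0549,-0.001,0.0013,0],
    [-1,0.0549,-0.001,0.0013,0],
    [-1,0.0549,-0.001,0.0013,0],
    [-1,0.0549,-0.001,0.0013,0],
  ],
  newtons=50,
)

```text
time_s: 5.45
tool_pos: [0.5245, -0.3399, 0.0468]
tool_rot: [-59.5, 90.0, 18.1]
force: [0.6, -0.1, 0.1]
grip_width: 0.045
```

```bash
python3 st.py
```

```text
5.45 [ 0.5245 -0.3399  0.0468] zang 77.58 F [ 0.6 -0.1  0.1] M [ 0.05  0.   -0.  ] w 0.045016269271243484 [  3.  28.  35. 100. -18.  58. 122.]
```

Request:
step_arm(
  deltas=[
    [-1,0.001,0,0.0012,0],
    [-1,0.001,0,0.0012,0],
    [-1,0.001,0,0.0012,0],
    [-1,0.001,0,0.0012,0],
    [-1,0.001,0,0.0012,0],
    [-1,0.001,0,0.0012,0],
  ],
)

```text
time_s: 6.2
tool_pos: [0.5247, -0.3387, 0.0456]
tool_rot: [-47.0, 90.0, 30.6]
force: [0.2, 0.0, 0.1]
grip_width: 0.0147
```

```bash
python3 st.py
```

```text
6.2 [ 0.5247 -0.3387  0.0456] zang 77.58 F [0.2 0.  0.1] M [0.02 0.02 0.04] w 0.014714007857794255 [  3.  28.  35. 100. -18.  58. 122.]
```

Request:
step_arm(
  deltas=[
    [-1,-0.03,0,0,0],
    [-1,-0.08,0,0,0],
    [-1,-0.08,0.02,0.06,-8],
    [-1,-0.08,0.04,0.12,-16],
    [-1,-0.08,0.06,0.18,-24],
    [-1,-0.08,0.08,0.24,-32],
    [-1,-0.08,0.0964,0.2862,-41.2],
    [-1,-0.04,0.0964,0.2862,-41.2],
    [-1,-0.02,0.0964,0.2862,-41.2],
    [-1,-0.02,0.0964,0.2862,-41.2],
    [-1,-0.02,0.0964,0.2862,-41.2],
  ],
)

```text
time_s: 7.58
tool_pos: [0.4927, -0.0388, 0.0665]
tool_rot: [-116.6, 89.9, 2.1]
force: [0.5, 0.6, -0.4]
grip_width: 0.0145
```

```bash
python3 st.py; python3 c.py w3; python3 - <<'E'
from h import *
for n in("top","scene"):
    im,d=read_camera(n); cv2.imwrite(f"pics/{n}1.png",im[:,:,::-1]); np.savez(f"{n}1.npz",im=im,d=d)
D=np.load("w3.npz"); d=D["d"]; m=camera_model("wrist"); m["xyz"]=D["xyz"];m["attitude"]=D["att"]
a=cv2.imread("pics/w3.png"); b=cv2.imread("pics/scene1.png")[200:400,230:480]
cv2.imwrite("pics/v4.png",np.hstack([cv2.resize(a,(400,300)),cv2.resize(b,(375,300))]))
E
```

```text
7.575 [ 0.4927 -0.0388  0.0665] zang 118.75 F [ 0.5  0.6 -0.4] M [ 0.1  -0.03 -0.07] w 0.014507590826637098 [-21.   9.  24. 117.  -5.  55. 124.]
[-20.7   9.2  23.8 116.9  -4.5  54.7 124.2] [ 0.4927 -0.0388  0.0665]
tool z ang 118.74522592333949
```

View pics/v4.png

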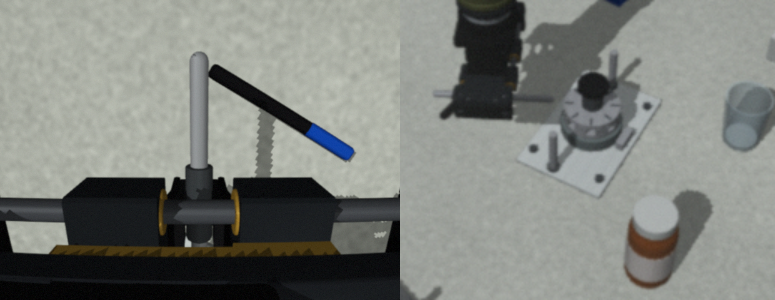

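The bar is held and points at the ring; its outer end is at about (199,58) in the left panel. I check how it sits in the tool frame.

```bash
cat > hold.py <<'E'
from h import *
import sys
s=monitor.get_obs(); T=R.from_euler('xyz',s["tool_rot"],degrees=True).as_matrix()
def show(n,D,m):
    P=cloud(m,D["d"],np.ones((480,640),bool)); q=(P-s["tool_pos"])@T
    k=(abs(q[:,2])<.012)&(abs(q[:,0])<.02)&(abs(q[:,1])>.025)&(abs(q[:,1])<.095); q=q[k]
    print(n,len(q),"ends y",np.percentile(q[:,1],[.5,99.5]) if len(q) else 0)
    for a in np.arange(-.09,.09,.01):
        c=q[abs(q[:,1]-a)<.005]
        if len(c)>8: print(round(a,3),len(c),"top x %.4f z %.4f w %.4f"%(np.percentile(c[:,0],5),(c[:,2].max()+c[:,2].min())/2,np.ptp(c[:,2])))
D=np.load("w3.npz"); m=camera_model("wrist"); m["xyz"]=D["xyz"];m["attitude"]=D["att"]; show("wrist",D,m)
show("scene",np.load("scene1.npz"),camera_model("scene"))
E
python3 hold.py
```

```text
wrist 5369 ends y [-0.02706425  0.0843632 ]
-0.03 130 top x -0.0049 z -0.0001 w 0.0098
0.03 781 top x -0.0051 z -0.0001 w 0.0096
0.04 818 top x -0.0052 z -0.0001 w 0.0101
0.05 893 top x -0.0051 z -0.0001 w 0.0100
0.06 935 top x -0.0052 z -0.0001 w 0.0098
0.07 950 top x -0.0051 z -0.0001 w 0.0096
0.08 855 top x -0.0050 z -0.0003 w 0.0098
scene 189 ends y [-0.08183858  0.08546344]
-0.08 14 top x -0.0060 z -0.0036 w 0.0078
-0.07 23 top x -0.0057 z -0.0025 w 0.0100
-0.06 24 top x -0.0050 z -0.0034 w 0.0099
-0.05 22 top x -0.0073 z -0.0041 w 0.0121
-0.04 24 top x -0.0047 z -0.0041 w 0.0091
-0.03 21 top x -0.0074 z -0.0027 w 0.0135
0.06 13 top x -0.0058 z -0.0021 w 0.0084
0.07 24 top x -0.0058 z -0.0036 w 0.0092
0.08 21 top x -0.0055 z -0.0036 w 0.0096
```

Request:
step_arm(
  deltas=[
    [-1,0.015,0,0.0013,0],
    [-1,0.0208,0,0.0013,0],
    [-1,0.0208,0,0.0013,0],
    [-1,0.0208,0,0.0013,0],
  ],
)

```text
time_s: 8.22
tool_pos: [0.4916, -0.0374, 0.0449]
tool_rot: [-167.8, 90.0, -49.0]
force: [-0.2, 0.3, -1.4]
grip_width: 0.0145
```

```bash
cat >> st.py <<'E'
import sys
C=np.array([.6127,.0285]); p=s["tool_pos"][:2]; v=C-p; a=np.radians(np.degrees(np.arctan2(T[1,2],T[0,2]))-90); u=np.array([np.cos(a),np.sin(a)]); n=np.array([-u[1],u[0]])
r=p-C; F=s["force"]; t=r[0]*F[1]-r[1]*F[0]
print("bar ang %.2f  radial %.4f  lateral(tool z to go) %.4f  dir-to-C %.2f"%(np.degrees(a),v@u,v@n,np.degrees(np.arctan2(v[1],v[0]))),"F along bar %.1f lat %.1f torque rxF %.2f Mz %.2f sum %.2f"%(F[:2]@u,F[:2]@n,t,s["wrist_torque"][2],t+s["wrist_torque"][2]))
E
python3 st.py
```

```text
8.225 [ 0.4916 -0.0374  0.0449] zang 118.78 F [-0.2  0.3 -1.4] M [0.07 0.03 0.02] w 0.014548173297852993 [-20.  11.  24. 118.  -6.  52. 125.]
bar ang 28.78  radial 0.1379  lateral(tool z to go) -0.0005  dir-to-C 28.56 F along bar -0.0 lat 0.4 torque rxF -0.05 Mz 0.02 sum -0.03
```

Request:
step_arm(
  deltas=[
    [-1,-0.0007,-0.006,-0.0003,0],
    [-1,-0.0007,-0.012,-0.0003,0],
    [-1,-0.0007,-0.016,-0.0003,0],
    [-1,-0.0007,-0.02,-0.0003,0],
    [-1,-0.0007,-0.02,-0.0003,0],
  ],
)

```text
time_s: 8.85
tool_pos: [0.5094, -0.0278, 0.0455]
tool_rot: [-149.4, 90.0, -30.6]
force: [-0.7, 0.2, -1.5]
grip_width: 0.0143
```

```bash
python3 st.py
```

```text
8.85 [ 0.5094 -0.0278  0.0455] zang 118.80 F [-0.7  0.2 -1.5] M [ 0.08  0.05 -0.01] w 0.014263976195028442 [-21.  13.  23. 116.  -6.  53. 124.]
bar ang 28.80  radial 0.1176  lateral(tool z to go) -0.0004  dir-to-C 28.59 F along bar -0.6 lat 0.5 torque rxF -0.06 Mz -0.01 sum -0.07
```

Request:
step_arm(
  deltas=[
    [-1,0,-0.004,0,0],
    [-1,0,-0.008,0,0],
    [-1,0,-0.0095,0,0],
    [-1,0,-0.0095,0,0],
    [-1,0,-0.0095,0,0],
  ],
)

```text
time_s: 9.48
tool_pos: [0.5174, -0.0235, 0.0455]
tool_rot: [62.0, 90.0, -179.2]
force: [-0.6, 0.3, -1.2]
grip_width: 0.0149
```

```bash
python3 st.py; cat > arc.py <<'E'
# rows of a clockwise swing (deg) about C from the present pose: tool y,z shifts for each angle
from h import *
import sys
C=np.array([.6127,.0285]); s=monitor.get_obs(); T=R.from_euler('xyz',s["tool_rot"],degrees=True).as_matrix()
b=float(sys.argv[2]) if len(sys.argv)>2 else 0  # target radius
p=s["tool_pos"][:2]; r=p-C
if b: r0=r*b/np.hypot(*r)
else: r0=r
for a in map(float,sys.argv[1].split(",")):
    t=-np.radians(a); M=np.array([[np.cos(t),-np.sin(t)],[np.sin(t),np.cos(t)]]); d=C+M@r0-p
    print(a,"y %.4f z %.4f turn %.1f"%(d@T[:2,1],d@T[:2,2],a))
E
python3 arc.py 4,8,12,16,20,25,30,35,40,45 .1075
```

```text
9.475 [ 0.5174 -0.0235  0.0455] zang 118.77 F [-0.6  0.3 -1.2] M [ 0.03  0.   -0.03] w 0.014894435433592732 [-21.  14.  23. 114.  -7.  53. 124.]
bar ang 28.77  radial 0.1086  lateral(tool z to go) -0.0003  dir-to-C 28.63 F along bar -0.3 lat 0.5 torque rxF -0.06 Mz -0.03 sum -0.09
4.0 y -0.0014 z 0.0075 turn 4.0
8.0 y -0.0022 z 0.0150 turn 8.0
12.0 y -0.0035 z 0.0223 turn 12.0
16.0 y -0.0053 z 0.0296 turn 16.0
20.0 y -0.0077 z 0.0367 turn 20.0
25.0 y -0.0113 z 0.0454 turn 25.0
30.0 y -0.0156 z 0.0537 turn 30.0
35.0 y -0.0207 z 0.0616 turn 35.0
40.0 y -0.0264 z 0.0690 turn 40.0
45.0 y -0.0328 z 0.0759 turn 45.0
```

Request:
step_arm(
  deltas=[
    [-1,0,-0.0014,0.0075,4],
    [-1,0,-0.0022,0.015,8],
    [-1,0,-0.0035,0.0223,12],
    [-1,0.0001,-0.0053,0.0296,16],
    [-1,0.0001,-0.0077,0.0367,20],
    [-1,0.0002,-0.0113,0.0454,25],
    [-1,0.0003,-0.0156,0.0537,30],
    [-1,0.0004,-0.0207,0.0616,35],
    [-1,0.0004,-0.0264,0.069,40],
  ],
)

```text
time_s: 10.6
tool_pos: [0.5066, 0.0473, 0.0449]
tool_rot: [158.3, 89.8, -123.2]
force: [-1.0, -5.4, -1.6]
grip_width: 0.0146
```

```bash
python3 st.py;python3 arc.py 4,8,12,16,20,25,30,35,40,42,45 .1075
```

```text
10.6 [0.5066 0.0473 0.0449] zang 78.44 F [-1.  -5.4 -1.6] M [-1.16  0.17 -0.36] w 0.01463837257316817 [-32.  13.  26. 116.  -7.  53.  76.]
bar ang -11.56  radial 0.1077  lateral(tool z to go) 0.0029  dir-to-C -10.04 F along bar 0.1 lat -5.5 torque rxF 0.59 Mz -0.36 sum 0.23
4.0 y -0.0003 z 0.0075 turn 4.0
8.0 y -0.0009 z 0.0150 turn 8.0
12.0 y -0.0020 z 0.0224 turn 12.0
16.0 y -0.0036 z 0.0297 turn 16.0
20.0 y -0.0057 z 0.0369 turn 20.0
25.0 y -0.0091 z 0.0457 turn 25.0
30.0 y -0.0132 z 0.0541 turn 30.0
35.0 y -0.0180 z 0.0622 turn 35.0
40.0 y -0.0235 z 0.0697 turn 40.0
42.0 y -0.0259 z 0.0726 turn 42.0
45.0 y -0.0297 z 0.0768 turn 45.0
```

Request:
step_arm(
  deltas=[
    [-1,0,-0.0003,0.0075,4],
    [-1,0,-0.0009,0.015,8],
    [-1,0,-0.002,0.0224,12],
    [-1,0.0001,-0.0036,0.0297,16],
    [-1,0.0001,-0.0057,0.0369,20],
    [-1,0.0002,-0.0091,0.0457,25],
    [-1,0.0002,-0.0132,0.0541,30],
    [-1,0.0003,-0.018,0.0622,35],
    [-1,0.0003,-0.021,0.0662,37.5],
    [-1,0.0003,-0.021,0.0662,37.5],
  ],
)

```text
time_s: 11.85
tool_pos: [0.5399, 0.1084, 0.0442]
tool_rot: [-175.6, 89.8, -134.4]
force: [-1.8, -5.3, -0.6]
grip_width: 0.0148
```

```bash
python3 st.py
```

```text
11.85 [0.5399 0.1084 0.0442] zang 41.18 F [-1.8 -5.3 -0.6] M [-1.07  0.49 -0.32] w 0.014766910907609117 [-39.  19.  29. 110. -11.  54.  36.]
bar ang -48.82  radial 0.1081  lateral(tool z to go) 0.0021  dir-to-C -47.68 F along bar 2.8 lat -4.9 torque rxF 0.53 Mz -0.32 sum 0.21
```

Request:
step_arm(
  deltas=[
    [-1,0,0,-0.002,-0.5],
    [-1,0,0.008,-0.002,-0.5],
    [-1,0,0.018,-0.002,-0.5],
    [-1,0,0.028,-0.002,-0.5],
    [-1,0,0.033,-0.002,-0.5],
    [-1,0,0.033,-0.002,-0.5],
  ],
)

```text
time_s: 12.6
tool_pos: [0.5175, 0.1352, 0.0451]
tool_rot: [14.0, 89.9, 55.9]
force: [0.7, -0.0, -1.7]
grip_width: 0.0145
```

```bash
python3 st.py; python3 arc.py -10,-20,-30,-40,-50,-60,-70,-80,-89 .14
```

```text
12.6 [0.5175 0.1352 0.0451] zang 41.88 F [ 0.7 -0.  -1.7] M [-0.06  0.01 -0.01] w 0.01454241363908574 [-42.  16.  28. 112. -10.  53.  32.]
bar ang -48.12  radial 0.1430  lateral(tool z to go) -0.0003  dir-to-C -48.25 F along bar 0.5 lat 0.5 torque rxF -0.07 Mz -0.01 sum -0.08
-10.0 y -0.0051 z -0.0243 turn -10.0
-20.0 y -0.0114 z -0.0479 turn -20.0
-30.0 y -0.0216 z -0.0701 turn -30.0
-40.0 y -0.0356 z -0.0901 turn -40.0
-50.0 y -0.0528 z -0.1074 turn -50.0
-60.0 y -0.0728 z -0.1214 turn -60.0
-70.0 y -0.0949 z -0.1318 turn -70.0
-80.0 y -0.1184 z -0.1381 turn -80.0
-89.0 y -0.1403 z -0.1403 turn -89.0
```

Request:
step_arm(
  deltas=[
    [-1,0,-0.0051,-0.0243,-10],
    [-1,0,-0.0114,-0.0479,-20],
    [-1,0,-0.0216,-0.0701,-30],
    [-1,0,-0.0356,-0.0901,-40],
    [-1,0,-0.0528,-0.1074,-50],
    [-1,0,-0.0728,-0.1214,-60],
    [-1,0,-0.0949,-0.1318,-70],
    [-1,0,-0.1184,-0.1381,-80],
    [-1,0,-0.1403,-0.1403,-89],
    [-1,0,-0.1403,-0.1403,-89],
    [-1,0,-0.1403,-0.1403,-89],
  ],
)

```text
time_s: 13.98
tool_pos: [0.506, -0.0635, 0.0447]
tool_rot: [12.2, 90.0, 142.9]
force: [0.6, 0.6, -0.5]
grip_width: 0.0146
```

```bash
python3 st.py; cat > ph2.py <<'E'
from h import *
import sys
for n in("top","scene"):
    im,d=read_camera(n); np.savez(n+sys.argv[1]+".npz",im=im,d=d); cv2.imwrite(f"pics/{n}{sys.argv[1]}.png",im[:,:,::-1])
    m=camera_model(n)
    def prof(D,c,zt):
        g=cv2.cvtColor(D["im"],cv2.COLOR_RGB2GRAY).astype(np.float32)
        A=np.arange(0,360,1.); rr=np.linspace(.027,.037,9); a,q=np.meshgrid(np.radians(A),rr)
        p=proj(m,np.c_[(c[0]+q*np.cos(a)).ravel(),(c[1]+q*np.sin(a)).ravel(),np.full(a.size,zt)]).astype(np.float32)
        v=cv2.remap(g,p[:,0].reshape(a.shape),p[:,1].reshape(a.shape),2).mean(0)
        v3=np.r_[v,v,v]; h=cv2.blur(v3[None],(31,1))[0]-v3; return np.clip(h[360:720],-5,20)
    c=(.6118,.0272) if n=="top" else (.614,.0255)
    for k in("0",sys.argv[1]):
        h=prof(np.load(n+k+".npz"),c,.0596)
        pk=[(i,int(h[i])) for i in range(360) if h[i]>4 and h[i]==h[np.arange(i-10,i+11)%360].max()]
        z=(h*np.exp(8j*np.radians(np.arange(360)))).sum(); print(n,k,"phase mod45 %.1f"%(np.degrees(np.angle(z))/8%45),pk)
E
python3 ph2.py 2
```

```text
13.975 [ 0.506  -0.0635  0.0447] zang 130.66 F [ 0.6  0.6 -0.5] M [ 0.1   0.12 -0.02] w 0.014591936560784235 [-19.  13.  26. 116.  -7.  53. 141.]
bar ang 40.66  radial 0.1409  lateral(tool z to go) 0.0003  dir-to-C 40.78 F along bar 0.9 lat 0.1 torque rxF -0.01 Mz -0.02 sum -0.03
top 0 phase mod45 27.9 [(7, 4), (26, 20), (27, 20), (28, 20), (29, 20), (30, 20), (52, 10), (72, 20), (73, 20), (115, 20), (116, 20), (117, 20), (118, 20), (119, 20), (120, 20), (161, 20), (162, 20), (163, 20), (164, 20), (165, 20), (207, 20), (208, 20), (209, 20), (210, 20), (211, 20), (252, 20), (253, 20), (254, 20), (255, 20), (256, 20), (297, 20), (298, 20), (299, 20), (300, 20), (316, 4), (344, 13)]
top 2 phase mod45 4.3 [(5, 16), (24, 6), (48, 20), (49, 20), (50, 20), (51, 20), (92, 20), (93, 20), (94, 20), (95, 20), (118, 13), (136, 20), (137, 20), (138, 20), (139, 20), (140, 20), (181, 20), (182, 20), (183, 20), (184, 20), (185, 20), (186, 20), (227, 20), (228, 20), (229, 20), (230, 20), (231, 20), (272, 20), (273, 20), (274, 20), (275, 20), (276, 20), (318, 20), (319, 20), (341, 5)]
scene 0 phase mod45 25.2 [(30, 19), (58, 10), (88, 8), (157, 17), (206, 20), (207, 20), (250, 20), (251, 20), (295, 20), (296, 20), (297, 20), (342, 20), (343, 20)]
scene 2 phase mod45 4.4 [(1, 20), (2, 20), (3, 20), (4, 20), (5, 20), (52, 17), (88, 15), (151, 20), (152, 20), (153, 20), (154, 20), (155, 20), (156, 20), (157, 20), (158, 20), (182, 20), (183, 20), (184, 20), (185, 20), (226, 20), (227, 20), (228, 20), (269, 20), (270, 20), (271, 20), (272, 20), (315, 20), (316, 20), (317, 20), (318, 20)]
```

Request:
step_arm(
  deltas=[
    [-1,0,-0.001,-0.0096,-4],
    [-1,0,-0.002,-0.0192,-8],
    [-1,0,-0.002,-0.0192,-8],
    [-1,0,-0.002,-0.0192,-8],
  ],
)

```text
time_s: 14.58
tool_pos: [0.52, -0.0765, 0.0447]
tool_rot: [-0.5, 90.0, 138.2]
force: [0.4, 0.9, -1.9]
grip_width: 0.0149
```

```bash
python3 st.py
```

```text
14.575 [ 0.52   -0.0765  0.0447] zang 138.73 F [ 0.4  0.9 -1.9] M [0.1  0.05 0.01] w 0.0149395665774871 [-17.  15.  25. 113.  -8.  53. 151.]
bar ang 48.73  radial 0.1400  lateral(tool z to go) -0.0004  dir-to-C 48.56 F along bar 0.9 lat 0.3 torque rxF -0.04 Mz 0.01 sum -0.03
```

Request:
step_arm(
  deltas=[
    [-1,0,-0.006,-0.0003,0],
    [-1,0,-0.012,-0.0003,0],
    [-1,0,-0.017,-0.0003,0],
    [-1,0,-0.022,-0.0003,0],
    [-1,0,-0.022,-0.0003,0],
  ],
)

```text
time_s: 15.2
tool_pos: [0.5356, -0.0604, 0.0449]
tool_rot: [-114.3, 90.0, 24.5]
force: [-0.6, 0.1, -1.0]
grip_width: 0.0148
```

```bash
python3 st.py
```

```text
15.2 [ 0.5356 -0.0604  0.0449] zang 138.82 F [-0.6  0.1 -1. ] M [0.08 0.04 0.01] w 0.014777569990608658 [-18.  16.  24. 112.  -8.  54. 149.]
bar ang 48.82  radial 0.1177  lateral(tool z to go) 0.0005  dir-to-C 49.06 F along bar -0.3 lat 0.5 torque rxF -0.06 Mz 0.01 sum -0.05
```

Request:
step_arm(
  deltas=[
    [-1,0,-0.004,0,0],
    [-1,0,-0.008,0,0],
    [-1,0,-0.01,0,0],
    [-1,0,-0.01,0,0],
    [-1,0,-0.01,0,0],
  ],
)

```text
time_s: 15.82
tool_pos: [0.5417, -0.0535, 0.0448]
tool_rot: [68.8, 90.0, -152.4]
force: [0.1, -0.4, -2.2]
grip_width: 0.0149
```

```bash
python3 st.py; python3 arc.py 4,8,12,16,20,24,28 .1075
```

```text
15.825 [ 0.5417 -0.0535  0.0448] zang 138.77 F [ 0.1 -0.4 -2.2] M [ 0.1   0.02 -0.01] w 0.014860362200399244 [-18.  17.  24. 111.  -8.  54. 149.]
bar ang 48.77  radial 0.1085  lateral(tool z to go) 0.0007  dir-to-C 49.13 F along bar -0.2 lat -0.3 torque rxF 0.03 Mz -0.01 sum 0.02
4.0 y -0.0012 z 0.0075 turn 4.0
8.0 y -0.0019 z 0.0150 turn 8.0
12.0 y -0.0032 z 0.0224 turn 12.0
16.0 y -0.0049 z 0.0297 turn 16.0
20.0 y -0.0072 z 0.0368 turn 20.0
24.0 y -0.0100 z 0.0438 turn 24.0
28.0 y -0.0132 z 0.0506 turn 28.0
```

Request:
step_arm(
  deltas=[
    [-1,0,-0.0012,0.0075,4],
    [-1,0,-0.0019,0.015,8],
    [-1,0,-0.0032,0.0224,12],
    [-1,0,-0.0049,0.0297,16],
    [-1,0.0001,-0.0072,0.0368,20],
    [-1,0.0001,-0.01,0.0438,24],
    [-1,0.0001,-0.01,0.0438,24],
    [-1,0.0001,-0.01,0.0438,24],
  ],
)

```text
time_s: 16.82
tool_pos: [0.5158, -0.0185, 0.045]
tool_rot: [-170.4, 89.9, -55.7]
force: [2.6, -4.0, -1.8]
grip_width: 0.0144
```

```bash
python3 st.py; python3 arc.py 2,4,6,8,10,12 .1075
```

```text
16.825 [ 0.5158 -0.0185  0.045 ] zang 114.75 F [ 2.6 -4.  -1.8] M [-0.99 -0.18 -0.26] w 0.01443735333017639 [-25.  14.  27. 115.  -8.  53. 120.]
bar ang 24.75  radial 0.1077  lateral(tool z to go) 0.0021  dir-to-C 25.87 F along bar 0.7 lat -4.7 torque rxF 0.51 Mz -0.26 sum 0.25
2.0 y -0.0002 z 0.0038 turn 2.0
4.0 y -0.0003 z 0.0075 turn 4.0
6.0 y -0.0006 z 0.0113 turn 6.0
8.0 y -0.0010 z 0.0150 turn 8.0
10.0 y -0.0015 z 0.0187 turn 10.0
12.0 y -0.0021 z 0.0224 turn 12.0
```

Request:
step_arm(
  deltas=[
    [-1,0,-0.0002,0.0038,2],
    [-1,0,-0.0003,0.0075,4],
    [-1,0,-0.0006,0.0113,6],
    [-1,0,-0.0006,0.0113,6],
  ],
)

```text
time_s: 17.32
tool_pos: [0.5112, -0.0072, 0.0447]
tool_rot: [135.7, 90.0, -115.5]
force: [-0.1, -4.1, -0.8]
grip_width: 0.0147
```

```bash
python3 st.py|tail -1; python3 arc.py 2,4,6 .1075
```

```text
bar ang 18.80  radial 0.1076  lateral(tool z to go) 0.0011  dir-to-C 19.36 F along bar -1.4 lat -3.8 torque rxF 0.41 Mz -0.30 sum 0.11
2.0 y -0.0001 z 0.0038 turn 2.0
4.0 y -0.0003 z 0.0075 turn 4.0
6.0 y -0.0006 z 0.0112 turn 6.0
```

Request:
step_arm(
  deltas=[
    [-1,0,-0.0002,0.0038,2],
    [-1,0,-0.0003,0.0075,4],
    [-1,0,-0.0006,0.0113,6],
    [-1,0,-0.0006,0.0113,6],
  ],
)

```text
time_s: 17.82
tool_pos: [0.508, 0.004, 0.0447]
tool_rot: [109.4, 90.0, -147.8]
force: [0.7, -5.4, -1.0]
grip_width: 0.0147
```

```bash
python3 st.py|tail -1; python3 arc.py 2,4,6 .1075
```

```text
bar ang 12.84  radial 0.1075  lateral(tool z to go) 0.0006  dir-to-C 13.18 F along bar -0.5 lat -5.5 torque rxF 0.59 Mz -0.32 sum 0.27
2.0 y -0.0000 z 0.0038 turn 2.0
4.0 y -0.0002 z 0.0075 turn 4.0
6.0 y -0.0005 z 0.0112 turn 6.0
```

Request:
step_arm(
  deltas=[
    [-1,0,0,0.0038,2],
    [-1,0,-0.0002,0.0075,4],
    [-1,0,-0.0003,0.0094,5],
    [-1,0,-0.0003,0.0094,5],
  ],
)

```text
time_s: 18.32
tool_pos: [0.5063, 0.0134, 0.0447]
tool_rot: [101.9, 90.0, -160.3]
force: [0.3, -4.4, -1.7]
grip_width: 0.0151
```

```bash
python3 st.py|tail -1; python3 arc.py 2,3,4,5 .1075
```

```text
bar ang 7.82  radial 0.1074  lateral(tool z to go) 0.0004  dir-to-C 8.06 F along bar -0.3 lat -4.4 torque rxF 0.47 Mz -0.29 sum 0.17
2.0 y 0.0000 z 0.0038 turn 2.0
3.0 y -0.0001 z 0.0056 turn 3.0
4.0 y -0.0002 z 0.0075 turn 4.0
5.0 y -0.0003 z 0.0094 turn 5.0
```

Request:
step_arm(
  deltas=[
    [-1,0,0,0.0038,2],
    [-1,0,-0.0002,0.0075,4],
    [-1,0,-0.0003,0.0094,5],
    [-1,0,-0.0003,0.0094,5],
  ],
)

```text
time_s: 18.82
tool_pos: [0.5054, 0.023, 0.0448]
tool_rot: [-13.2, 90.0, 79.6]
force: [0.5, -4.4, -1.4]
grip_width: 0.0146
```

```bash
python3 st.py|tail -1; python3 arc.py 2,3,4,5 .1075
```

```text
bar ang 2.82  radial 0.1074  lateral(tool z to go) 0.0002  dir-to-C 2.92 F along bar 0.3 lat -4.4 torque rxF 0.47 Mz -0.29 sum 0.19
2.0 y 0.0000 z 0.0038 turn 2.0
3.0 y -0.0000 z 0.0056 turn 3.0
4.0 y -0.0001 z 0.0075 turn 4.0
5.0 y -0.0003 z 0.0094 turn 5.0
```

Still running freely at about 0.2 N m, so I go on in small steps.

Request:
step_arm(
  deltas=[
    [-1,0,0,0.0038,2],
    [-1,0,-0.0001,0.0075,4],
    [-1,0,-0.0001,0.0075,4],
  ],
)

```text
time_s: 19.2
tool_pos: [0.5053, 0.0306, 0.0448]
tool_rot: [-80.8, 90.0, 8.1]
force: [1.5, -5.1, -1.8]
grip_width: 0.0145
```

```bash
python3 st.py|tail -1
```

```text
bar ang -1.15  radial 0.1074  lateral(tool z to go) 0.0001  dir-to-C -1.10 F along bar 1.6 lat -5.1 torque rxF 0.54 Mz -0.28 sum 0.26
```

Request:
step_arm(
  deltas=[
    [-1,0.0001,0,0.0038,2],
    [-1,0.0001,-0.0001,0.0075,4],
    [-1,0.0001,-0.0001,0.0075,4],
  ],
)

```text
time_s: 19.58
tool_pos: [0.5057, 0.038, 0.0447]
tool_rot: [-84.9, 90.0, -0.0]
force: [0.8, -5.1, -2.0]
grip_width: 0.0144
```

```bash
python3 st.py|tail -1; python3 arc.py 2,3,4,5 .1075
```

```text
bar ang -5.14  radial 0.1074  lateral(tool z to go) 0.0002  dir-to-C -5.05 F along bar 1.2 lat -5.0 torque rxF 0.54 Mz -0.37 sum 0.16
2.0 y 0.0000 z 0.0038 turn 2.0
3.0 y -0.0001 z 0.0056 turn 3.0
4.0 y -0.0002 z 0.0075 turn 4.0
5.0 y -0.0003 z 0.0094 turn 5.0
```

Request:
step_arm(
  deltas=[
    [-1,0,0,0.0038,2],
    [-1,0,0,0.0056,3],
    [-1,0,0,0.0056,3],
  ],
)

```text
time_s: 19.95
tool_pos: [0.5061, 0.0428, 0.0447]
tool_rot: [-143.2, 90.0, -61.4]
force: [1.8, -5.9, -2.9]
grip_width: 0.0147
```

```bash
python3 st.py|tail -1
```

```text
bar ang -8.19  radial 0.1075  lateral(tool z to go) 0.0010  dir-to-C -7.65 F along bar 2.7 lat -5.5 torque rxF 0.60 Mz -0.39 sum 0.21
```

Request:
step_arm(
  deltas=[
    [-1,0,0,0.0038,2],
    [-1,0,-0.0001,0.0056,3],
    [-1,0,-0.0001,0.0056,3],
  ],
)

```text
time_s: 20.32
tool_pos: [0.5067, 0.0473, 0.0446]
tool_rot: [177.9, 89.9, -103.3]
force: [0.7, -7.9, -1.4]
grip_width: 0.015
```

```bash
python3 st.py|tail -1; python3 arc.py 2,3,4,5 .1075
```

```text
bar ang -11.25  radial 0.1076  lateral(tool z to go) 0.0022  dir-to-C -10.08 F along bar 2.2 lat -7.6 torque rxF 0.82 Mz -0.53 sum 0.29
2.0 y -0.0001 z 0.0038 turn 2.0
3.0 y -0.0002 z 0.0056 turn 3.0
4.0 y -0.0002 z 0.0075 turn 4.0
5.0 y -0.0004 z 0.0094 turn 5.0
```

Request:
step_arm(
  deltas=[
    [-1,0,-0.0001,0.0038,2],
    [-1,0,-0.0002,0.0056,3],
    [-1,0,-0.0002,0.0056,3],
  ],
)

```text
time_s: 20.7
tool_pos: [0.5076, 0.0518, 0.0444]
tool_rot: [168.0, 89.8, -116.4]
force: [-0.0, -8.8, -1.3]
grip_width: 0.0148
```

```bash
python3 st.py|tail -1
```

```text
bar ang -14.31  radial 0.1076  lateral(tool z to go) 0.0034  dir-to-C -12.50 F along bar 2.2 lat -8.6 torque rxF 0.93 Mz -0.63 sum 0.30
```

Request:
step_arm(
  deltas=[
    [-1,0,-0.0001,0.0038,2],
    [-1,0,-0.0001,0.0038,2],
    [-1,0,-0.0001,0.0038,2],
  ],
)

```text
time_s: 21.08
tool_pos: [0.5084, 0.0547, 0.0442]
tool_rot: [165.5, 89.8, -120.8]
force: [-0.5, -10.3, -1.4]
grip_width: 0.0149
```

```bash
python3 st.py; python3 arc.py 2,3,4,5 .1075
```

```text
21.075 [0.5084 0.0547 0.0442] zang 73.66 F [ -0.5 -10.3  -1.4] M [-2.21  0.08 -0.69] w 0.0149485104327471 [-36.  14.  30. 116.  -8.  53.  72.]
bar ang -16.34  radial 0.1075  lateral(tool z to go) 0.0042  dir-to-C -14.12 F along bar 2.5 lat -10.1 torque rxF 1.09 Mz -0.69 sum 0.40
2.0 y 0.0000 z 0.0038 turn 2.0
3.0 y 0.0000 z 0.0056 turn 3.0
4.0 y -0.0000 z 0.0075 turn 4.0
5.0 y -0.0001 z 0.0094 turn 5.0
```

Request:
step_arm(
  deltas=[
    [-1,0,0,0.0038,2],
    [-1,0,0,0.0056,3],
    [-1,0,0,0.0056,3],
  ],
)

```text
time_s: 21.45
tool_pos: [0.5098, 0.0594, 0.0441]
tool_rot: [168.1, 89.7, -121.3]
force: [-0.8, -12.1, -2.0]
grip_width: 0.015
```

```bash
python3 st.py|tail -1
```

```text
bar ang -19.38  radial 0.1074  lateral(tool z to go) 0.0050  dir-to-C -16.73 F along bar 3.2 lat -11.7 torque rxF 1.27 Mz -0.81 sum 0.46
```

Request:
step_arm(
  deltas=[
    [-1,0,0,0.0038,2],
    [-1,0,0,0.0038,2],
    [-1,0,0,0.0038,2],
  ],
)

```text
time_s: 21.82
tool_pos: [0.5108, 0.0626, 0.044]
tool_rot: [167.9, 89.7, -123.5]
force: [-0.5, -12.4, -1.5]
grip_width: 0.0148
```

```bash
python3 st.py; python3 arc.py 2,3,4,5 .1075; python3 ph2.py 3 | grep " 3 "
```

```text
21.825 [0.5108 0.0626 0.044 ] zang 68.60 F [ -0.5 -12.4  -1.5] M [-2.68  0.13 -0.84] w 0.014760845348322997 [-37.  14.  30. 115.  -9.  53.  66.]
bar ang -21.40  radial 0.1073  lateral(tool z to go) 0.0054  dir-to-C -18.50 F along bar 4.0 lat -11.7 torque rxF 1.28 Mz -0.84 sum 0.44
2.0 y 0.0002 z 0.0037 turn 2.0
3.0 y 0.0002 z 0.0056 turn 3.0
4.0 y 0.0002 z 0.0075 turn 4.0
5.0 y 0.0001 z 0.0094 turn 5.0
top 3 phase mod45 26.6 [(93, 5), (213, 17), (337, 16)]
scene 3 phase mod45 41.1 [(40, 15), (60, 7), (87, 15), (152, 20), (153, 20), (154, 20), (155, 20), (156, 20), (157, 20), (178, 18), (219, 20), (220, 20), (221, 20), (222, 20), (262, 20), (263, 20), (264, 20), (265, 20), (306, 20), (307, 20), (308, 20), (309, 20), (310, 20), (354, 20), (355, 20), (356, 20)]
```

```bash
python3 c.py w4 >/dev/null; python3 - <<'E'
from h import *
s=monitor.get_obs(); T=R.from_euler('xyz',s["tool_rot"],degrees=True).as_matrix()
D=np.load("w4.npz"); m=camera_model("wrist"); m["xyz"]=D["xyz"];m["attitude"]=D["att"]
P=cloud(m,D["d"],np.ones((480,640),bool)); q=(P-s["tool_pos"])@T
q=q[(abs(q[:,2])<.02)&(abs(q[:,0])<.02)&(q[:,1]>.026)&(q[:,1]<.095)]
for a in np.arange(.03,.09,.01):
    c=q[abs(q[:,1]-a)<.005]; print(round(a,2),len(c),"top x %.4f z %.4f w %.4f"%(np.percentile(c[:,0],5),(c[:,2].max()+c[:,2].min())/2,np.ptp(c[:,2])))
print(q[:,1].max())
E
python3 st.py|tail -1
```

```text
0.03 717 top x -0.0051 z 0.0027 w 0.0102
0.04 830 top x -0.0050 z 0.0031 w 0.0104
0.05 879 top x -0.0051 z 0.0038 w 0.0103
0.06 917 top x -0.0052 z 0.0046 w 0.0103
0.07 935 top x -0.0050 z 0.0048 w 0.0102
0.08 827 top x -0.0049 z 0.0054 w 0.0099
0.08488894681071456
bar ang -21.40  radial 0.1073  lateral(tool z to go) 0.0054  dir-to-C -18.52 F along bar 3.6 lat -11.8 torque rxF 1.29 Mz -0.82 sum 0.47
```

Request:
step_arm(
  deltas=[
    [-1,0,0.0001,0.0028,0],
    [-1,0,0.0002,0.0056,0],
    [-1,0,0.0002,0.0056,0],
  ],
)

```text
time_s: 22.35
tool_pos: [0.5121, 0.0673, 0.0437]
tool_rot: [161.7, 89.6, -129.7]
force: [-2.4, -13.0, -0.5]
grip_width: 0.0148
```

```bash
python3 st.py; python3 arc.py 1,2,3 .1075
```

```text
22.35 [0.5121 0.0673 0.0437] zang 68.57 F [ -2.4 -13.   -0.5] M [-2.9   0.34 -0.84] w 0.014751582227922822 [-38.  15.  30. 115.  -9.  53.  66.]
bar ang -21.43  radial 0.1078  lateral(tool z to go) 0.0006  dir-to-C -21.10 F along bar 2.5 lat -12.9 torque rxF 1.40 Mz -0.84 sum 0.56
1.0 y -0.0003 z 0.0019 turn 1.0
2.0 y -0.0004 z 0.0038 turn 2.0
3.0 y -0.0004 z 0.0056 turn 3.0
```

Request:
step_arm(
  deltas=[
    [-1,-0.0003,-0.0001,0.0019,0],
    [-1,-0.0004,-0.0002,0.0038,0],
    [-1,-0.0004,-0.0002,0.0038,0],
  ],
)

```text
time_s: 22.72
tool_pos: [0.513, 0.0696, 0.0438]
tool_rot: [159.9, 89.5, -131.6]
force: [-3.2, -15.6, -0.3]
grip_width: 0.0149
```

```bash
python3 st.py; python3 ph2.py 4 | grep "scene 4"
```

```text
22.725 [0.513  0.0696 0.0438] zang 68.50 F [ -3.2 -15.6  -0.3] M [-3.39  0.52 -0.99] w 0.01490346465316221 [-38.  15.  30. 114.  -9.  53.  65.]
bar ang -21.50  radial 0.1078  lateral(tool z to go) -0.0017  dir-to-C -22.40 F along bar 2.7 lat -15.7 torque rxF 1.68 Mz -0.99 sum 0.69
scene 4 phase mod45 37.0 [(38, 18), (58, 10), (87, 17), (152, 20), (153, 20), (154, 20), (155, 20), (156, 20), (175, 13), (216, 20), (217, 20), (218, 20), (259, 20), (260, 20), (261, 20), (262, 20), (303, 20), (304, 20), (305, 20), (306, 20), (307, 20), (350, 20), (351, 20), (352, 20)]
```

```bash
for i in 1 2 3; do python3 -c "
from h import *
read_camera('scene')"; python3 st.py|tail -1; done
```

```text
bar ang -21.50  radial 0.1078  lateral(tool z to go) -0.0017  dir-to-C -22.38 F along bar 2.5 lat -15.8 torque rxF 1.69 Mz -1.04 sum 0.66
bar ang -21.51  radial 0.1078  lateral(tool z to go) -0.0016  dir-to-C -22.37 F along bar 3.5 lat -14.9 torque rxF 1.60 Mz -1.05 sum 0.54
bar ang -21.51  radial 0.1078  lateral(tool z to go) -0.0016  dir-to-C -22.38 F along bar 3.5 lat -15.9 torque rxF 1.71 Mz -1.03 sum 0.68
```

Torque averages about 0.64 N m, around the snug mark. One more small nudge gives margin, still far from forced.

Request:
step_arm(
  deltas=[
    [-1,0,0,0.002,0],
    [-1,0,0.0001,0.004,0],
    [-1,0,0.0001,0.004,0],
  ],
)

```text
time_s: 23.35
tool_pos: [0.5141, 0.0723, 0.0436]
tool_rot: [160.9, 89.4, -130.7]
force: [-3.3, -16.5, -0.8]
grip_width: 0.015
```

```bash
python3 st.py|tail -1; python3 ph2.py 5 | grep "scene 5"; python3 st.py|tail -1;  for i in 1 2; do python3 -c "
from h import *
read_camera('scene')"; python3 st.py|tail -1; done
```

```text
bar ang -21.56  radial 0.1078  lateral(tool z to go) -0.0045  dir-to-C -23.93 F along bar 3.0 lat -16.6 torque rxF 1.77 Mz -1.15 sum 0.62
scene 5 phase mod45 33.8 [(35, 20), (59, 13), (86, 17), (153, 20), (154, 20), (173, 8), (214, 20), (215, 20), (216, 20), (257, 20), (258, 20), (259, 20), (260, 20), (301, 20), (302, 20), (303, 20), (304, 20), (348, 20), (349, 20), (350, 20)]
bar ang -21.57  radial 0.1078  lateral(tool z to go) -0.0044  dir-to-C -23.89 F along bar 3.9 lat -16.8 torque rxF 1.79 Mz -1.24 sum 0.55
bar ang -21.56  radial 0.1078  lateral(tool z to go) -0.0044  dir-to-C -23.91 F along bar 4.0 lat -17.3 torque rxF 1.85 Mz -1.18 sum 0.67
bar ang -21.57  radial 0.1078  lateral(tool z to go) -0.0044  dir-to-C -23.91 F along bar 4.2 lat -17.6 torque rxF 1.88 Mz -1.23 sum 0.65
```

Contact sits at the mouth (r≈40 mm), so T ≈ F_lat·0.04. That gives running 0.20, bite 0.46 at the previous image, and now about 0.68 with about 0.1 rad turned past bite. I go about 3° more for margin, with a firmer grip.

Request:
step_arm(
  deltas=[
    [-1,0,0,0,0],
    [-1,0,0.0002,0.0025,0.5],
    [-1,0,0.0004,0.005,1],
    [-1,0,0.0004,0.005,1],
  ],
  newtons=60,
)

```text
time_s: 24.05
tool_pos: [0.5155, 0.0756, 0.0435]
tool_rot: [165.9, 89.3, -126.8]
force: [-3.5, -20.4, -0.3]
grip_width: 0.015
```

```bash
python3 st.py; python3 ph2.py 6 | grep "scene 6"; python3 st.py|tail -1;  for i in 1 2; do python3 -c "
from h import *
read_camera('scene')"; python3 st.py|tail -1; done
```

```text
24.05 [0.5155 0.0756 0.0435] zang 67.36 F [ -3.5 -20.4  -0.3] M [-4.32  0.59 -1.33] w 0.01496674705245166 [-38.  15.  30. 114.  -9.  53.  64.]
bar ang -22.64  radial 0.1079  lateral(tool z to go) -0.0060  dir-to-C -25.83 F along bar 4.6 lat -20.2 torque rxF 2.15 Mz -1.33 sum 0.82
scene 6 phase mod45 30.5 [(31, 20), (32, 20), (33, 20), (58, 13), (86, 14), (154, 19), (211, 20), (212, 20), (213, 20), (214, 20), (254, 20), (255, 20), (256, 20), (257, 20), (258, 20), (298, 20), (299, 20), (300, 20), (301, 20), (345, 20), (346, 20), (347, 20)]
bar ang -22.65  radial 0.1079  lateral(tool z to go) -0.0060  dir-to-C -25.81 F along bar 4.4 lat -20.3 torque rxF 2.16 Mz -1.33 sum 0.83
bar ang -22.65  radial 0.1079  lateral(tool z to go) -0.0060  dir-to-C -25.84 F along bar 4.8 lat -19.7 torque rxF 2.09 Mz -1.33 sum 0.76
bar ang -22.65  radial 0.1079  lateral(tool z to go) -0.0060  dir-to-C -25.81 F along bar 4.7 lat -19.4 torque rxF 2.07 Mz -1.32 sum 0.75
```

T≈0.79 N m at about 0.15 rad past bite: snug and not forced. I unload gently and watch the force so as not to turn it back.

Request:
step_arm(
  deltas=[
    [-1,0,0,-0.004,-2],
    [-1,-0.0003,0.0003,-0.008,-4],
    [-1,-0.0005,0.0006,-0.012,-6],
    [-1,-0.0005,0.0006,-0.012,-6],
  ],
)

```text
time_s: 24.75
tool_pos: [0.5115, 0.0663, 0.0446]
tool_rot: [166.8, 89.5, -119.7]
force: [-1.1, -17.5, -1.5]
grip_width: 0.0145
```

```bash
python3 st.py
```

```text
24.75 [0.5115 0.0663 0.0446] zang 73.45 F [ -1.1 -17.5  -1.5] M [-3.65  0.24 -1.14] w 0.014522696390609373 [-37.  14.  29. 115.  -8.  53.  70.]
bar ang -16.55  radial 0.1078  lateral(tool z to go) -0.0074  dir-to-C -20.51 F along bar 3.9 lat -17.1 torque rxF 1.82 Mz -1.14 sum 0.68
```

Request:
step_arm(
  deltas=[
    [-1,0,0,-0.004,0],
    [-1,0,0.0003,-0.008,0],
    [-1,0,0.0006,-0.012,0],
    [-1,0,0.0006,-0.012,0],
  ],
)

```text
time_s: 25.25
tool_pos: [0.5087, 0.0609, 0.0453]
tool_rot: [141.7, 89.9, -144.6]
force: [0.6, -5.5, -2.1]
grip_width: 0.0144
```

```bash
python3 st.py
```

```text
25.25 [0.5087 0.0609 0.0453] zang 73.77 F [ 0.6 -5.5 -2.1] M [-1.3  -0.05 -0.4 ] w 0.014395266154534153 [-37.  14.  30. 115.  -8.  53.  71.]
bar ang -16.23  radial 0.1090  lateral(tool z to go) -0.0021  dir-to-C -17.31 F along bar 2.1 lat -5.2 torque rxF 0.56 Mz -0.40 sum 0.15
```

Request:
step_arm(
  deltas=[
    [-1,0,0.0005,-0.004,0],
    [-1,0,0.004,-0.004,0],
    [-1,0,0.01,-0.004,0],
    [-1,0,0.02,-0.004,0],
    [-1,0,0.032,-0.004,0],
    [-1,0,0.032,-0.004,0],
  ],
)

```text
time_s: 26.0
tool_pos: [0.476, 0.0683, 0.0454]
tool_rot: [61.0, 89.9, 134.9]
force: [0.4, 0.6, -1.1]
grip_width: 0.0143
```

```bash
python3 st.py; python3 c.py w5; python3 ph2.py 7 | cut -c1-40; python3 - <<'E'
from h import *
s=monitor.get_obs(); T=R.from_euler('xyz',s["tool_rot"],degrees=True).as_matrix()
D=np.load("w5.npz"); m=camera_model("wrist"); m["xyz"]=D["xyz"];m["attitude"]=D["att"]
P=cloud(m,D["d"],np.ones((480,640),bool)); q=(P-s["tool_pos"])@T
q=q[(abs(q[:,2])<.02)&(abs(q[:,0])<.02)&(q[:,1]>.026)&(q[:,1]<.095)]
for a in np.arange(.03,.09,.01):
    c=q[abs(q[:,1]-a)<.005]; print(round(a,2),len(c),"top x %.4f z %.4f"%(np.percentile(c[:,0],5),(c[:,2].max()+c[:,2].min())/2))
print(q[:,1].max())
E
```

```text
26.0 [0.476  0.0683 0.0454] zang 73.87 F [ 0.4  0.6 -1.1] M [ 0.02 -0.01  0.02] w 0.014318344103838953 [-39.  10.  29. 120.  -6.  52.  68.]
bar ang -16.13  radial 0.1424  lateral(tool z to go) -0.0002  dir-to-C -16.22 F along bar 0.2 lat 0.7 torque rxF -0.10 Mz 0.02 sum -0.09
[-38.7   9.9  29.4 119.6  -6.2  52.   68.1] [0.476  0.0683 0.0454]
tool z ang 73.87116082043023
top 0 phase mod45 27.9 [(7, 4), (26, 20)
top 7 phase mod45 27.5 [(8, 4), (31, 20)
scene 0 phase mod45 25.2 [(30, 19), (58,
scene 7 phase mod45 31.0 [(33, 18), (58,
0.03 699 top x -0.0049 z 0.0020
0.04 821 top x -0.0049 z 0.0021
0.05 874 top x -0.0049 z 0.0024
0.06 902 top x -0.0050 z 0.0025
0.07 951 top x -0.0049 z 0.0028
0.08 914 top x -0.0048 z 0.0029
0.08654558660229074
```

The ring stayed put (phase 31.0 against 30.5). The bar is skewed in the hand by 1° and 1.5 mm, which I correct for when placing it. Now lift and go to the rest.

Request:
step_arm(
  deltas=[
    [-1,-0.045,0,0,0],
    [-1,-0.09,0,0,0],
    [-1,-0.09,-0.024,-0.055,-1],
    [-1,-0.09,-0.048,-0.11,-2],
    [-1,-0.09,-0.072,-0.165,-3],
    [-1,-0.09,-0.096,-0.22,-4],
    [-1,-0.09,-0.12,-0.275,-4.9],
    [-1,-0.09,-0.144,-0.33,-4.9],
    [-1,-0.07,-0.1615,-0.379,-4.9],
    [-1,-0.045,-0.1615,-0.379,-4.9],
    [-1,-0.045,-0.1615,-0.379,-4.9],
    [-1,-0.045,-0.1615,-0.379,-4.9],
  ],
)

```text
time_s: 27.65
tool_pos: [0.5274, -0.3411, 0.0912]
tool_rot: [-79.6, 90.0, -0.8]
force: [-0.1, -0.1, -0.9]
grip_width: 0.0146
```

```bash
python3 st.py|head -1
```

```text
27.65 [ 0.5274 -0.3411  0.0912] zang 78.76 F [-0.1 -0.1 -0.9] M [-0.01 -0.02 -0.06] w 0.014602803605061073 [ -3.  27.  43.  98. -20.  64. 125.]
```

Request:
step_arm(
  deltas=[
    [-1,0.012,0.0017,0.0004,0],
    [-1,0.025,0.0017,0.0004,0],
    [-1,0.025,0.0017,0.0004,0],
    [-1,0.025,0.0017,0.0004,0],
  ],
)

```text
time_s: 28.15
tool_pos: [0.525, -0.3409, 0.0656]
tool_rot: [-142.3, 90.0, -63.6]
force: [-0.0, -0.1, -1.4]
grip_width: 0.0145
```

```bash
python3 st.py|head -1; python3 c.py w6; python3 - <<'E'
from h import *
D=np.load("w6.npz"); m=camera_model("wrist"); m["xyz"]=D["xyz"];m["attitude"]=D["att"]
P=cloud(m,D["d"],np.ones((480,640),bool))
u=np.array([np.cos(np.radians(-12.3)),np.sin(np.radians(-12.3))]); n=np.array([-u[1],u[0]]); q=np.c_[(P[:,:2]-[.5246,-.3386])@u,(P[:,:2]-[.5246,-.3386])@n,P[:,2]]
k=(q[:,0]<-.025)&(q[:,0]>-.1)&(abs(q[:,1])<.03); q=q[k]
b=q[(q[:,2]>.062)]
for a in np.arange(-.09,-.02,.01):
    c=b[abs(b[:,0]-a)<.005]
    if len(c)>5: print("bar",round(a,3),"lat %.4f top %.4f"%((c[:,1].max()+c[:,1].min())/2,c[:,2].max()))
f=q[(q[:,2]>.04)&(q[:,2]<.0575)]
print("fork",len(f),np.round(f.min(0),4),np.round(f.max(0),4)); 
h,e=np.histogram(f[:,1],bins=np.arange(-.02,.0201,.002)); print(h)
a=cv2.imread("pics/w6.png"); cv2.imwrite("pics/v5.png",cv2.resize(a[0:320,160:480],None,fx=1.8,fy=1.8))
E
```

```text
28.15 [ 0.525  -0.3409  0.0656] zang 78.68 F [-0.  -0.1 -1.4] M [0.07 0.04 0.02] w 0.014547607670157418 [ -3.  29.  43.  99. -22.  61. 126.]
[ -2.8  28.6  42.5  98.9 -21.7  61.  125.6] [ 0.525  -0.3409  0.0656]
tool z ang 78.68405024597608
bar -0.08 lat -0.0008 top 0.0722
bar -0.07 lat -0.0008 top 0.0717
bar -0.06 lat -0.0008 top 0.0716
bar -0.05 lat -0.0009 top 0.0714
bar -0.04 lat 0.0000 top 0.1423
bar -0.03 lat -0.0000 top 0.1665
fork 1506 [-0.0576 -0.0157  0.04  ] [-0.0475  0.0163  0.0545]
[  0   0 119 154 142 165 123   0   0   0   0   0  33 156 155 154 151 146
   8   0]
```

View pics/v5.png

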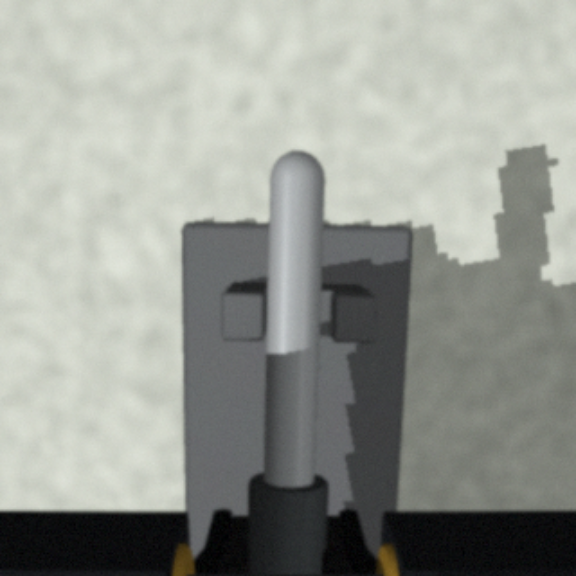

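The view shows the bar over the fork, its tip at (297,160), parallel to the slot and about 1 mm left of centre. I correct by 1.1 mm and lower it.

Request:
step_arm(
  deltas=[
    [-1,0,0,0.0011,0],
    [-1,0.006,0,0.0011,0],
    [-1,0.012,0,0.0011,0],
    [-1,0.018,0,0.0011,0],
    [-1,0.0195,0,0.0011,0],
    [-1,0.0195,0,0.0011,0],
    [-1,0.0195,0,0.0011,0],
  ],
)

```text
time_s: 29.08
tool_pos: [0.5253, -0.34, 0.0461]
tool_rot: [-107.7, 90.0, -29.0]
force: [-0.5, -0.6, -1.6]
grip_width: 0.0143
```

```bash
python3 st.py|head -1
```

```text
29.075 [ 0.5253 -0.34    0.0461] zang 78.67 F [-0.5 -0.6 -1.6] M [-0.02 -0.02 -0.05] w 0.014314005321601493 [ -2.  30.  42. 100. -23.  59. 126.]
```

Request:
step_arm(
  deltas=[
    [-1,0.0006,0,0,0],
    [-1,0.0006,0,0,0],
    [-0.4,0.0006,0,0,0],
    [0.2,0.0006,0,0,0],
    [0.2,0.0006,0,0,0],
    [0.2,0.0006,0,0,0],
    [0.2,0.0006,0,0,0],
    [0.2,0.0006,0,0,0],
    [0.2,-0.03,0,0,0],
    [0.2,-0.08,0,0,0],
    [0.2,-0.12,0,0,0],
  ],
)

```text
time_s: 30.45
tool_pos: [0.5252, -0.3402, 0.1679]
tool_rot: [-106.8, 89.9, -28.2]
force: [0.3, -0.5, 0.1]
grip_width: 0.052
```

```bash
python3 st.py|head -1
```

```text
30.45 [ 0.5252 -0.3402  0.1679] zang 78.66 F [ 0.3 -0.5  0.1] M [-0.01 -0.04  0.02] w 0.052028935475384216 [ -6.  22.  46.  94. -17.  71. 122.]
```

Request:
step_arm(
  deltas=[
    [0.2,-0.04,-0.05,0,0],
    [0.2,-0.04,-0.08,0,0],
    [0.2,-0.04,-0.08,0,0],
    [0.2,-0.04,-0.08,0,0],
  ],
)

```text
time_s: 30.95
tool_pos: [0.6024, -0.3558, 0.2053]
tool_rot: [93.3, 89.9, 171.9]
force: [-0.2, 0.2, -0.3]
grip_width: 0.0524
```

```bash
python3 c.py w7; python3 bar.py w7 | sed -n '1,40p'; python3 ph2.py 8 | cut -c1-30; python3 - <<'E'
from h import *
for n in("scene","top"):
    a=np.load(n+"0.npz")["im"].astype(int); b=np.load(n+"8.npz")["im"].astype(int); print(n)
    D0=np.load(n+"0.npz")["d"];D1=np.load(n+"8.npz")["d"]; m=camera_model(n)
    for nm,p in dict(pen=(.42,-.005,.01),beaker=(.80,.13,.085),reag=(.785,-.13,.12),tip=(.46,.325,.058)).items():
        u,v=proj(m,p)[0].astype(int); s=np.s_[v-15:v+15,u-15:u+15]; print(nm,u,v,np.abs(a[s]-b[s]).mean().round(1))
A=cv2.imread("pics/w7.png"); B=cv2.imread("pics/scene8.png")[180:420,180:500]
cv2.imwrite("pics/v6.png",np.hstack([cv2.resize(A,(400,300)),cv2.resize(B,(400,300))]))
E
```

```text
[ -1.7  30.5  44.   79.2 -21.   78.7 121. ] [ 0.6024 -0.3558  0.2053]
tool z ang 78.62853929293476
4456 ((529.0555419921875, -339.49261474609375), (31.99533462524414, 161.27484130859375), 77.81426239013672)
angle -12.694309214465365 t [-0.07469333  0.0829119 ] mid [ 0.52841474 -0.33976008]
-0.075 118 [0.0523 0.051  0.0092 0.0001]
-0.065 208 [ 0.0521  0.0508  0.0088 -0.    ]
-0.055 512 [ 0.0541  0.0531  0.0316 -0.0001]
-0.045 359 [0.0539 0.0526 0.0318 0.    ]
-0.035 208 [0.0519 0.0509 0.009  0.0001]
-0.025 212 [ 0.0544  0.0525  0.0143 -0.0003]
-0.015 331 [0.0548 0.0537 0.0151 0.0002]
-0.005 337 [0.0547 0.0533 0.0146 0.0001]
0.005 318 [ 0.0547  0.0535  0.0151 -0.    ]
0.015 318 [ 0.0548  0.0534  0.0148 -0.0001]
0.025 236 [0.0553 0.0534 0.0147 0.0001]
0.035 182 [ 0.0519  0.0508  0.0093 -0.0003]
0.045 179 [ 0.052   0.0508  0.0094 -0.0001]
0.055 459 [0.0546 0.0529 0.032  0.0009]
0.065 245 [0.0543 0.0525 0.0315 0.0006]
0.075 166 [ 0.0513  0.0508  0.0089 -0.0005]
0.085 68 [ 0.0518  0.0505  0.0088 -0.0004]
top 0 phase mod45 27.9 [(7, 4)
top 8 phase mod45 33.4 [(33, 2
scene 0 phase mod45 25.2 [(30,
scene 8 phase mod45 32.1 [(34,
scene
pen 276 257 27.4
beaker 464 265 27.6
reag 398 342 33.0
tip 366 169 23.9
top
pen 364 290 11.9
beaker 301 117 11.2
reag 421 114 12.3
tip 212 271 21.2
```

View pics/v6.png

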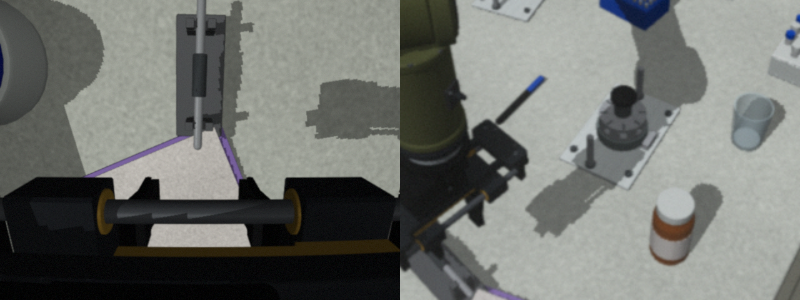

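The left panel shows the bar lying level in both forks at (200,75). The right panel shows the pedestal, pen, beaker and jar where they were. Handing in.

```bash
python3 -c "
from cell import env
print(env.sign_off())"
```

```text
the job is handed in; nothing more can be done
None
```

The ring nut is screwed down snugly, the bar is back in its rest, and the job was handed in at about 31 s. I took the rightmost of the three look-alike plates, the only one carrying the pedestal. I turned the ring clockwise in two strokes, about 70° in the first hole and 65° in a second.

**Torque:** It ran at about 0.2 N m and bit at about 0.46 N m after roughly 2.1 rad. I stopped at about 0.79 N m. By the torque and the ring marks that is about 0.15 rad past first bite, above snug and below forced. The ring showed no measurable turn-back when I drew the bar out.

**Last checks:**
- **Bar:** It lies level in both forks at its original height, about 4 mm further along the rest than at the start.
- **Bystanders:** The pen, beaker and jar look unmoved in the last picture. My pixel comparison for the bystanders, including the tip box, was not conclusive, because the arm's shadows and the lighting had changed. I did not measure them separately.

**Readings that disagreed:**
- **Final ring angle:** The cameras gave readings 1–2° apart (scene 32.1°, top 33.4°), and both differ by 1–6° from those just after I drew the bar out (31.0° and 27.5°). I put this down to shadows.
- **Torque noise:** Single torque readings scattered by about ±0.08 N m.
- **Bar in the fingers:** It skewed about 1° and 1.5 mm under load, and I corrected for that when laying it down.

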